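# Set the shielded heat dial of a laboratory hotplate

### The job

Swing the clear flip cover on the front of the hotplate all the way up and back until it rests open by itself against its rest posts. Then turn the heat dial beneath it anticlockwise right back to its zero stop, bring it up clockwise again until its scale reads 60 degrees against the index line, and let go, with the cover left open. Leave the beaker, the two bottles and the cork ring where they stand.

Things in the scene. Friction and masses are not known exactly. Their poses are not given: they have to be found in the camera images.
- hotplate: White hotplate, fixed, 200 mm wide. Origin on the bench under its panel, x to its back, z up. Its front is a panel sloping up at 30 degrees from the front edge (x -85 mm, 35 mm high) to x 62 mm; behind that, to x 252 mm, a level top with a ceramic plate, 130 mm high. Two steel posts, 202 mm high, at x 56, y +-35 mm are the rest for the open cover.
- dial_centre (a point): Fixed point where the dial's axis meets the panel. z: out of the panel along the dial's axis; x: up the slope to the hinge; y: along the hinge. Index line: painted along +x, 35 to 49 mm out. Guard rails 24 mm high at y +-63 mm, hinge posts 52 mm high at x 75. Dial: aluminium disc, 64 mm across, top 8 mm above the panel, carrying the bar grip.
- bar_grip (a point): Fixed point on the dial's axis, 30 mm above the panel, at the height to grip the dial's black bar grip: 12 mm wide (pinch across this), 40 mm long plus a small pointed nose at one end (26 mm from the axis), from 8 to 37 mm above the panel. Axes as dial_centre; they do not turn with the dial. The top of the bar has a white line towards its nose.
- dial (a joint): Dial reading, rad: clockwise angle (seen facing the panel) from the index line to the bar's pointed end, = scale reading at the index. Starts 1.7 to 2.6. Hard stops at 0 and 3.0; between them about 0.05 N m of friction, stays where left. Skirt lines every 10 degrees, longer every 30, run anticlockwise from 0 at the nose: 60 degrees (1.047) is the second long line after zero.
- hinge_mid (a point): Fixed point at the middle of the cover's hinge line, 75 mm up the slope from dial_centre and 46 mm out of the panel. Axes as dial_centre: the hinge runs along y.
- cover (a joint): Opening of the flip cover, rad: 0 closed (parallel to the panel, 46 mm above it), 2.09 upright, 2.36 fully open on its rest, leaning 15 degrees back. It swings freely, weighs 0.09 to 0.17 kg, falls shut if let go before upright, and falls onto its rest and stays if let go well beyond it.
- tongue (a point): Where to pinch the cover: in the grey tongue in the middle of its free edge, 149 mm from the hinge, 15 mm from the tongue's end, 34 mm beyond the edge. Tongue 10 mm thick along y (pinch along y; it can pivot between pads), 22 mm high. Cover: clear plate 115 mm (x) by 120 by 3 mm, 20 mm deep skirt. Axes turn with the cover: x to the hinge, y along it, z out of the outer face.
- beaker: Bystander: loose glass beaker on the ceramic plate, 68 mm across, 85 mm high; origin under its centre.
- bottle_a: Bystander: loose amber bottle beside the hotplate, 44 mm across, 95 mm high; origin under its centre.
- bottle_b: Bystander: loose amber bottle beside the hotplate, 54 mm across, 125 mm high; origin under its centre.
- cork_ring: Bystander: loose cork ring on the bench, 80 mm across, 22 mm high; origin under its centre.

How it is judged:
On the way, in this order (a step that is already met when the one before it is completed fails the run):
1. the cover stands fully open by itself, not held (value of joint cover above 2.2 rad and contact force between the fingers and cover below 0.3 N), for 0.2 s.
2. the dial is turned back to its zero stop (value of joint dial below 0.06 rad), for 0.1 s.
At the end, for the whole second after the job is handed in: The cover rests fully open (beyond 2.2 rad) by itself, the dial has been to its zero stop and now stands still at 60 degrees (1.047 rad) within 4.5 degrees (0.08 rad) (value of joint cover above 2.2 rad and value of joint dial between 0.967 and 1.127 rad and velocity of joint dial between -0.05 and 0.05 rad/s); the robot touches nothing.
It fails at once if a bystander is pushed more than 20 mm or tipped over (distance of any of beaker, bottle_a, bottle_b, cork_ring from where it was at the start of the episode above 0.02 m or angle between any of beaker, bottle_a, bottle_b's own z axis and vertical above 0.5 rad).
It also fails if it takes over 66 s, if anything falls off the work surface, if the arm or the gripper's body presses on something with over 40 N, if the wrist force passes 120 N, or if a joint passes its speed limit or range.

### The arm

A 6-joint arm with a two-finger parallel gripper is mounted at the origin on the work surface. World frame = base frame: x ahead of the robot, y to its left, z up, the work surface at z = 0. Lengths are in m, angles in rad, forces in N, time in s.
With the tool pointing down it reaches from about 0.375 to 0.9 m from the base axis. Payload 3.1 kg.
Tool frame: the origin (TCP) lies where the fingers leave the gripper's body, on its centre line; the fingertips stand 73 mm ahead of it and the grasp point (between the pads) lies 54 mm ahead of it; z points along the fingers, y is the line along which they close (so a half turn about z gives the same grasp; the last joint's range is limited). The gripper opens to 85 mm and grips with 20 to 120 N. Pads are 22 mm wide; open, the fingers measure 114 mm over their backs; the gripper's body (76 mm by 85 mm) begins 54 mm behind the grasp point. The pads swing forward as they close: fully open they stand 13 mm farther back than shut.
Start: joints at [1.149, 0.527, 1.433, -0, 1.181, -0.178], TCP at [0.151, 0.607, 0.304] pointing down, gripper open.
Joint ranges: [-3.08, 3.08], [-0.75, 2.2], [0.22, 2.44], [-1.43, 4.57], [0, 2.65], [-2.85, 2.85]. Speed limits (rad/s): [2.79, 2.79, 3.14, 3.14, 3.14, 3.14].

### API

Orientations are given as a unit quaternion [x, y, z, w].
In Python, from station import manip gives the robot as it stands.
- The arm moves only by the shell command python3 -m crank 'ROWS' [FORCE]. ROWS is JSON, a list of rows, each an object with "dp": the shift along the tool's x, y, z normalised to -1 to 1, where 1 is 50 cm, a list of three; "delta_rot": the turn, a rotation vector about the tool's x, y, z normalised to -1 to 1, where 1 is 2 pi rad, a list of three; "fingers": the opening, from -1 (shut) to 1 (fully open). A call has 1 to 12 rows; each row shifts and turns the commanded pose from where the row before left it, along the tool's axes as they then stand; what a row does not reach is not made up. A row lasts 1/12 s, in which the tool goes at most 41.7 mm and 7.16 degrees, less where a joint would pass 70% of its speed; a pose out of reach is approached as far as the arm can. A call with a number of a shift or a turn outside -1 to 1 is refused whole. A call with a gripper value outside its range is refused whole. The fingers move at their own pace and stop on an object; FORCE is the grip in N (left out, the last holds). Time passes only in rows, so rows that do not move let the fingers close. It gives the time, the measured TCP pose, the force, the opening and the grip force at its end, in the units of the state.
- manip.sense(): the state, without advancing time (a new reading comes with each control period).
- manip.snapshot(name): name is "side" or "top"; returns (picture, depth): 420x560x3 uint8, red, green, blue; 420x560 float32, m along the optical axis (not along the pixel's ray), 0 where there is no reading.
- manip.camera_model(name): a dict with "fx", "fy", "cx", "cy" (pixels), "k1" (the pictures are not rectified: a ray, as slopes to the right and down, at radius r is drawn at 1 + k1 r^2 times it, then the intrinsics apply), "origin" and "attitude" of the camera in the world. Camera axes: x right, y up, looking along -z (the intrinsics and any distortion apply to the point x, -y, -z); pixel columns grow to the right and rows downward; lengths in m; the calibration is good to about 2 mm. A picture is of the moment at which its call begins. camera_model takes no time and is no camera call.
- manip.sign_off(): hands the job in; it is judged then, once.
The state is a dict: "t": time; "q": joint angles; "qd": joint speeds; "tau": joint torques, N m; "tcp_pos": TCP position; "tool_rot": TCP orientation; "force": force on the tool from outside, world axes, zero at the start; "ft_torque": the same for the moment, N m; "finger_gap": opening from 0.0 (shut) to 1.0 (fully open); "gripper_force": force on a finger pad.
Only numpy, scipy, OpenCV 4.12 (cv2) and the standard library are available. Lean on these libraries where they do the work, as an engineer would, in place of code of your own. Each camera call takes 0.05 s, during which the arm holds its last target. There are 200 camera calls.

## Working session

There is one attempt and no reset: what is moved stays moved. The work goes in short steps, Python scripts to look and compute and a shell command to move; the robot and the scene stay as the last step left them, time stands still between calls to the robot, and variables do not carry over. Pictures are saved under pics/ and viewed, at most 10 in all, crops included, and the job is handed in when it is done.

```bash
ls; mkdir -p pics
python3 - <<'E'
from station import manip
import cv2,numpy as np
for n in("side","top"):
    p,d=manip.snapshot(n); cv2.imwrite(f"pics/{n}0.png",p[:,:,::-1]); np.save(f"pics/{n}0.npy",d)
    print(n,manip.camera_model(n), (d>0).mean())
s=manip.sense();print(s['t'],s['tcp_pos'],s['tool_rot'],s['finger_gap'])
E
```

```text
pics
side {'fx': 543.8138112839206, 'fy': 543.8138112839206, 'cx': 283.29004123747126, 'cy': 207.41115097049257, 'k1': -0.03847396990110712, 'origin': array([0.31966099, 0.63249872, 0.86749177]), 'attitude': array([-0.07537349,  0.33844341,  0.91289214, -0.21541317])} 0.9961394557823129
top {'fx': 382.5922318683995, 'fy': 382.5922318683995, 'cx': 278.4574216605017, 'cy': 208.3217059099627, 'k1': -0.08679554887795228, 'origin': array([0.55196534, 0.02410099, 0.78767319]), 'attitude': array([ 0.03462534, -0.01643246, -0.70407364,  0.70909193])} 0.9956760204081633
0.1 [0.15063242 0.6060659  0.30300851] [ 1.21598667e-01  9.92578854e-01 -9.46649709e-04 -2.94906807e-04] 1.0002591457160963
```

View pics/side0.png

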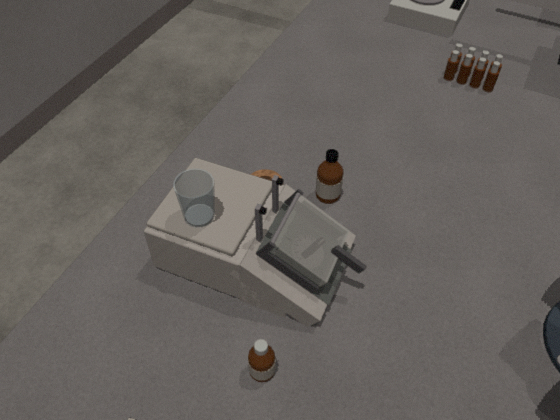

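View pics/top0.png

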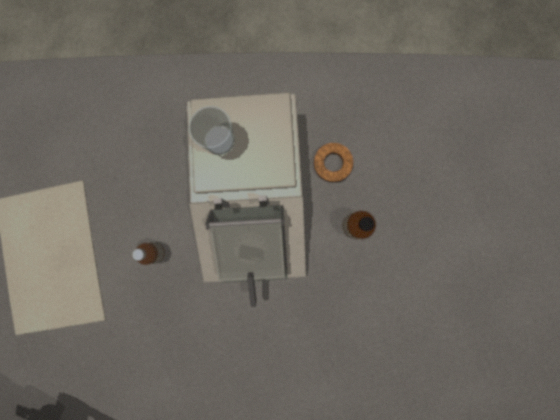

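The side view shows the hotplate with its tongue at about (348,258) and rest posts at (260,222) and (276,192). In the top view its front faces the robot, with the tongue at (252,290), bottles at (147,254) and (362,225), and the cork ring at (333,162).

```bash
cat > h.py <<'E'
from station import manip
import cv2,numpy as np
from scipy.spatial.transform import Rotation as R
def cloud(n,d):
    m=manip.camera_model(n);K=np.array([[m['fx'],0,m['cx']],[0,m['fy'],m['cy']],[0,0,1]])
    v,u=np.indices(d.shape);uv=np.stack([u,v],-1).reshape(-1,1,2).astype(np.float64)
    xy=cv2.undistortPoints(uv,K,np.array([m['k1'],0,0,0,0.]))[:,0]
    P=np.c_[xy[:,0],-xy[:,1],-np.ones(len(xy))]*d.reshape(-1,1)
    return (R.from_quat(m['attitude']).apply(P)+m['origin']).reshape(*d.shape,3)
def proj(n,P):
    m=manip.camera_model(n);K=np.array([[m['fx'],0,m['cx']],[0,m['fy'],m['cy']],[0,0,1]])
    c=R.from_quat(m['attitude']).inv().apply(np.atleast_2d(P)-m['origin'])*[1,-1,-1]
    return cv2.projectPoints(c,np.zeros(3),np.zeros(3),K,np.array([m['k1'],0,0,0,0.]))[0][:,0]
E
python3 - <<'E'
from h import *
for n in("top","side"):
    d=np.load(f"pics/{n}0.npy");P=cloud(n,d)
    box=(P[...,0]>.3)&(P[...,0]<1.0)&(abs(P[...,1])<.35)
    b=P[box&(abs(P[...,2])<.015)];print(n,"bench z",np.median(b[:,2]))
    h=np.histogram(P[box][:,2],bins=np.arange(.1,.15,.004));print(h[0])
    m=(box&(P[...,2]>.118)&(P[...,2]<.142)).astype(np.uint8)
    m=cv2.morphologyEx(m,cv2.MORPH_OPEN,np.ones((5,5)))
    k,l,st,_=cv2.connectedComponentsWithStats(m);i=1+st[1:,4].argmax()
    q=P[l==i];print("z",np.median(q[:,2]));r=cv2.minAreaRect(q[:,:2].astype(np.float32));print(r,cv2.boxPoints(r).round(4).tolist())
    # high and dark low region: tongue candidates
    t=np.load(f"pics/{n}0.npy")
    for nm,(u,v) in dict(tongue=(252,290) if n=="top" else (348,258)).items():
        w=P[v-18:v+19,u-18:u+19].reshape(-1,3);print(nm,P[v,u]);
E
```

```text
top bench z 0.0006928716534968515
[ 503  736  689  843 2239  672  583 6938 1676  399  371  337]
z 0.13069746513975206
((0.7157367467880249, 0.10654043406248093), (0.17224015295505524, 0.1909683793783188), 3.255201578140259) [[0.6243000030517578, 0.19699999690055847], [0.635200023651123, 0.006300000008195639], [0.8070999979972839, 0.016100000590085983], [0.7962999939918518, 0.20679999887943268]]
tongue [0.45593011 0.08756473 0.10581735]
side bench z -0.0006441484234798178
[ 612  670  844 1158 1541  576 1506 4319  445  347  340  318]
z 0.12917497893861968
((0.716231107711792, 0.10827827453613281), (0.1712169200181961, 0.18259868025779724), 3.49870228767395) [[0.6251999735832214, 0.19419999420642853], [0.6363999843597412, 0.011900000274181366], [0.8072999715805054, 0.02239999920129776], [0.7961000204086304, 0.2046000063419342]]
tongue [0.4547582  0.09605597 0.10359646]
```

Run:
```python
from h import *
yaw=np.deg2rad(3.35);X=np.array([np.cos(yaw),np.sin(yaw)]);Y=np.array([-X[1],X[0]])
for n in("top","side"):
    d=np.load(f"pics/{n}0.npy");P=cloud(n,d);im=cv2.imread(f"pics/{n}0.png")
    box=(P[...,0]>.4)&(P[...,0]<.9)&(P[...,1]>-.03)&(P[...,1]<.25)
    q=P[box&(P[...,2]>.025)&(P[...,2]<.14)];a=q[:,:2]@X;b=q[:,:2]@Y
    print(n,"a range",np.percentile(a,[.2,.5,99.5,99.9]),"b",np.percentile(b,[.2,.5,1,99,99.5,99.8]))
    # wide part front edge: rows with |b-mid|>.065
    for lo,hi in((-.098,-.068),(.068,.098)):
        mid=.5*(np.percentile(b,.5)+np.percentile(b,99.5));s=(b-mid>lo)&(b-mid<hi);print(" front/back a",np.percentile(a[s],[.5,1,2,98,99,99.5]), "slope fit",end=' ')
        s2=s&(q[:,2]>.045)&(q[:,2]<.105);print(np.polyfit(a[s2],q[s2,2],1))
    # posts
    g=box&(P[...,2]>.19)&(P[...,2]<.215);p=P[g];print("posts",[(k.round(4).tolist()) for k in (p[p[:,1]>.1].mean(0) if 0 else p[:0])], len(p))
    p=p[p[:,0]<.66]; print(np.c_[p[:,:2]@X,p[:,:2]@Y,p[:,2]].round(3)[:40:2].tolist())
    # tongue: front-most pts with z>.075, in low a
    A=P[...,:2]@X;B=P[...,:2]@Y
    t=box&(P[...,2]>.06)&(A<.462)&(im.max(2)<110);p=P[t];print("tongue",len(p),np.percentile(A[t],[1,50,99]),np.percentile(B[t],[2,25,50,75,98]),np.percentile(P[t][:,2],[2,50,98]))
    print(np.array([np.round(proj(n,k)[0]) for k in p[:1]]))
```

```text
top a range [0.44007263 0.45500604 0.80399622 0.80585842] b [-0.03590628 -0.03517516 -0.03420928  0.16216227  0.16304027  0.1636913 ]
 front/back a [0.47409767 0.47626323 0.48051551 0.79989115 0.8028607  0.80509819] slope fit [ 0.57222038 -0.23430595]
 front/back a [0.47408803 0.47575434 0.47859965 0.79994186 0.80233995 0.80397491] slope fit [ 0.57353573 -0.23401247]
posts [] 678
[[0.617, 0.024, 0.204], [0.616, 0.032, 0.203], [0.616, 0.029, 0.203], [0.616, 0.026, 0.202], [0.615, 0.023, 0.204], [0.614, 0.032, 0.204], [0.614, 0.029, 0.203], [0.614, 0.026, 0.204], [0.614, 0.023, 0.202], [0.617, 0.099, 0.202], [0.616, 0.096, 0.202], [0.616, 0.093, 0.201], [0.613, 0.032, 0.203], [0.613, 0.029, 0.203], [0.613, 0.026, 0.203], [0.612, 0.023, 0.204], [0.615, 0.103, 0.202], [0.615, 0.1, 0.203], [0.615, 0.097, 0.202], [0.615, 0.094, 0.203]]
tongue 109 [0.42880125 0.44644282 0.46043585] [0.05752678 0.05889209 0.06146871 0.06451596 0.06725521] [0.08268937 0.09546163 0.10596604]
[[254. 289.]]
side a range [0.435069   0.44313517 0.80374243 0.80633534] b [-0.03138575 -0.02597052 -0.02115447  0.16693
[... 232 characters left out ...]
 fit [0.03517786 0.05161973]
posts [] 1054
[[0.617, 0.026, 0.203], [0.613, 0.025, 0.203], [0.615, 0.027, 0.201], [0.611, 0.027, 0.204], [0.617, 0.031, 0.202], [0.612, 0.028, 0.201], [0.61, 0.026, 0.2], [0.615, 0.031, 0.2], [0.611, 0.029, 0.2], [0.609, 0.027, 0.2], [0.606, 0.025, 0.199], [0.617, 0.035, 0.201], [0.614, 0.032, 0.2], [0.609, 0.034, 0.204], [0.607, 0.032, 0.203], [0.604, 0.029, 0.201], [0.601, 0.028, 0.201], [0.616, 0.035, 0.199], [0.613, 0.035, 0.2], [0.609, 0.035, 0.202]]
tongue 226 [0.4278869  0.44595843 0.46154078] [0.05946377 0.06462956 0.06756965 0.06844764 0.07041376] [0.07257142 0.09019583 0.10465149]
[[349. 253.]]<stdin>:11: RankWarning: Polyfit may be poorly conditioned
```

Run:
```python
from h import *
yaw=np.deg2rad(3.35);X=np.array([np.cos(yaw),np.sin(yaw)]);Y=np.array([-X[1],X[0]])
for n in("top","side"):
    P=cloud(n,np.load(f"pics/{n}0.npy"));A=P[...,:2]@X-.556;B=P[...,:2]@Y-.0635
    for lo,hi in((-.006,.006),(.015,.025),(.053,.06)):
        s=(B>lo)&(B<hi)&(A>-.14)&(A<.075)&(P[...,2]>.01)
        a=A[s];z=P[...,2][s];o=[]
        for c in np.arange(-.135,.075,.007):
            k=abs(a-c)<.0035
            if k.any():o.append((round(c*1000),round(np.percentile(z[k],10)*1000),round(np.percentile(z[k],90)*1000)))
        print(n,lo,o)
a=cv2.imread("pics/top0.png")[190:320,185:325];b=cv2.imread("pics/side0.png")[170:330,230:380]
cv2.imwrite("pics/crop0.png",np.hstack([cv2.resize(k,(400,430),interpolation=cv2.INTER_CUBIC) for k in(a,b)]))
```

```text
top -0.006 [(-128, 87, 89), (-121, 90, 93), (-114, 91, 97), (-107, 88, 101), (-100, 92, 104), (-93, 99, 109), (-86, 65, 113), (-79, 110, 117), (-72, 105, 119), (-65, 103, 109), (-58, 105, 110), (-51, 110, 113), (-44, 113, 117), (-37, 118, 121), (-30, 122, 125), (-23, 126, 130), (-16, 130, 133), (-9, 134, 137), (-2, 138, 142), (5, 141, 146), (12, 146, 150), (19, 151, 155), (26, 151, 156), (33, 102, 107), (40, 107, 111), (47, 110, 115), (54, 114, 118), (61, 117, 122), (68, 117, 120), (75, 117, 120)]
top 0.015 [(-86, 35, 38), (-79, 95, 98), (-72, 97, 101), (-65, 102, 106), (-58, 105, 109), (-51, 109, 114), (-44, 115, 117), (-37, 118, 122), (-30, 122, 127), (-23, 126, 130), (-16, 129, 134), (-9, 134, 138), (-2, 138, 142), (5, 142, 146), (12, 146, 150), (19, 150, 154), (26, 153, 155), (33, 102, 106), (40, 107, 110), (47, 111, 115), (54, 114, 118), (61, 118, 121), (68, 117, 121), (75, 117, 120)]
top 0.053 [(-86, 34, 37), (-79, 95, 96), (-72, 97, 101), (-65, 101, 105), (-58, 106, 110), (-51, 110, 114), (-44, 115, 117), (-37, 119, 123), (-30, 122, 126), (-23, 127, 130), (-16, 130, 135), (-9,
[... 721 characters left out ...]
40, 100), (-65, 99, 105), (-58, 103, 109), (-51, 107, 112), (-44, 113, 116), (-37, 116, 121), (-30, 120, 125), (-23, 124, 128), (-16, 129, 132), (-9, 133, 136), (-2, 136, 140), (5, 140, 145), (12, 145, 148), (19, 147, 153), (26, 150, 153), (40, 105, 109), (47, 109, 114), (54, 112, 116), (61, 118, 118), (68, 117, 119), (75, 116, 119)]
side 0.053 [(-86, 33, 37), (-79, 35, 94), (-72, 42, 100), (-65, 47, 103), (-58, 50, 107), (-51, 93, 112), (-44, 97, 116), (-37, 101, 120), (-30, 105, 124), (-23, 105, 128), (-16, 113, 131), (-9, 118, 136), (-2, 124, 140), (5, 127, 145), (12, 129, 148), (19, 137, 154), (26, 152, 154), (47, 111, 114), (54, 113, 116), (61, 115, 121), (68, 116, 119), (75, 116, 118)]
```

View pics/crop0.png

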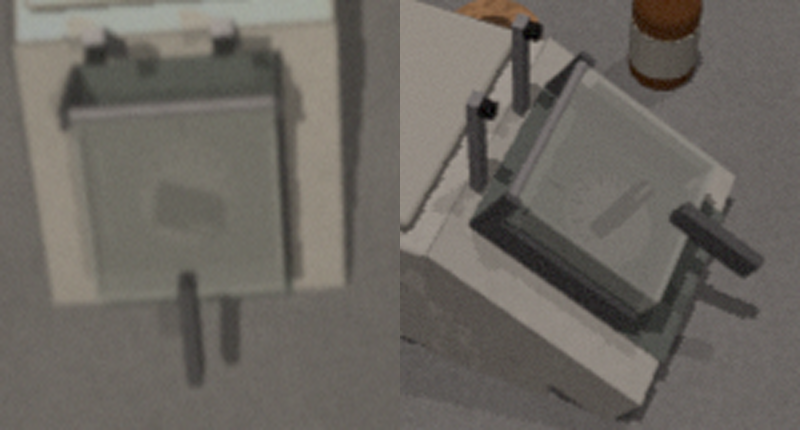

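The crops show the tongue standing about 10 mm above the cover plane, with its end near hotplate x -0.128. The dial bar is visible through the plate, and black bumpers sit on the rest posts. With the pose fitted (yaw 3.35°), I'm aligning the tool and going above the tongue.

```bash
cat >> h.py <<'E'
yaw=np.deg2rad(3.35);X=np.array([np.cos(yaw),np.sin(yaw)]);Y=np.array([-X[1],X[0]])
def st():
    s=manip.sense();r=R.from_quat(s['tool_rot']).as_matrix();W=np.eye(3);W[0,:2]=X;W[1,:2]=Y
    p=s['tcp_pos'];g=p+.054*r[:,2]
    f=lambda v:(W@v-[.556,.0635,0]).round(4).tolist()
    print('t',round(s['t'],2),'tcp ABz',f(p),'grasp',f(g),'gap',round(s['finger_gap'],3),'gf',round(s['gripper_force'],1),'F',s['force'].round(1),'q',s['q'].round(2).tolist())
    print('tool axes in ABz (rows x,y,z)',(W@r).T.round(4).tolist())
E
python3 -m crank '[{"dp":[0,0,0],"delta_rot":[0,0,-0.0161],"fingers":0},{"dp":[0,0,0],"delta_rot":[0,0,-0.0161],"fingers":0},{"dp":[0,0,0],"delta_rot":[0,0,-0.0161],"fingers":0},{"dp":[-0.0343,-0.071,0.011],"delta_rot":[0,0,0],"fingers":0},{"dp":[-0.0343,-0.071,0.011],"delta_rot":[0,0,0],"fingers":0},{"dp":[-0.0343,-0.071,0.011],"delta_rot":[0,0,0],"fingers":0},{"dp":[-0.0343,-0.071,0.011],"delta_rot":[0,0,0],"fingers":0},{"dp":[-0.0343,-0.071,0.011],"delta_rot":[0,0,0],"fingers":0},{"dp":[-0.0343,-0.071,0.011],"delta_rot":[0,0,0],"fingers":0},{"dp":[-0.0343,-0.071,0.011],"delta_rot":[0,0,0],"fingers":0},{"dp":[-0.0343,-0.071,0.011],"delta_rot":[0,0,0],"fingers":0}]' 25
python3 -c "from h import *;st()"
```

```text
t: 1.02
tcp_pos: [0.305, 0.3295, 0.2596]
tool_rot: [-0.03, 1.0, -0.0, -0.0]
force: [0.6, -0.9, -0.7]
finger_gap: 0.501
gripper_force: 0.0
t 1.02 tcp ABz [-0.2323, 0.2476, 0.2596] grasp [-0.2323, 0.2476, 0.2056] gap 0.501 gf 0.0 F [ 0.6 -0.9 -0.7] q [0.57, 0.36, 1.91, -0.0, 0.87, -1.06]
tool axes in ABz (rows x,y,z) [[-1.0, -0.0018, 0.0002], [-0.0018, 1.0, -0.0002], [-0.0002, -0.0002, -1.0]]
```

```bash
python3 -m crank '[{"dp":[-0.0341,-0.0707,0.0114],"delta_rot":[0,0,0],"fingers":0},{"dp":[-0.0341,-0.0707,0.0114],"delta_rot":[0,0,0],"fingers":0},{"dp":[-0.0341,-0.0707,0.0114],"delta_rot":[0,0,0],"fingers":0},{"dp":[-0.0341,-0.0707,0.0114],"delta_rot":[0,0,0],"fingers":0},{"dp":[-0.0341,-0.0707,0.0114],"delta_rot":[0,0,0],"fingers":0},{"dp":[-0.0341,-0.0707,0.0114],"delta_rot":[0,0,0],"fingers":0},{"dp":[-0.0341,-0.0707,0.0114],"delta_rot":[0,0,0],"fingers":0},{"dp":[0,0,0],"delta_rot":[0,0,0],"fingers":0}]'
python3 - <<'E'
from h import *
st()
p,d=manip.snapshot("side");cv2.imwrite("pics/s1.png",p[:,:,::-1])
E
```

```text
t: 1.68
tcp_pos: [0.4434, 0.086, 0.2195]
tool_rot: [-0.026, 1.0, -0.001, 0.002]
force: [0.3, 0.2, 0.5]
finger_gap: 0.5
gripper_force: 0.0
t 1.68 tcp ABz [-0.1083, -0.0036, 0.2195] grasp [-0.1081, -0.0037, 0.1655] gap 0.5 gf 0.0 F [0.3 0.2 0.5] q [-0.06, 0.44, 1.94, -0.0, 0.75, -1.68]
tool axes in ABz (rows x,y,z) [[-1.0, 0.0057, -0.0048], [0.0057, 1.0, -0.0021], [0.0048, -0.0021, -1.0]]
```

View pics/s1.png

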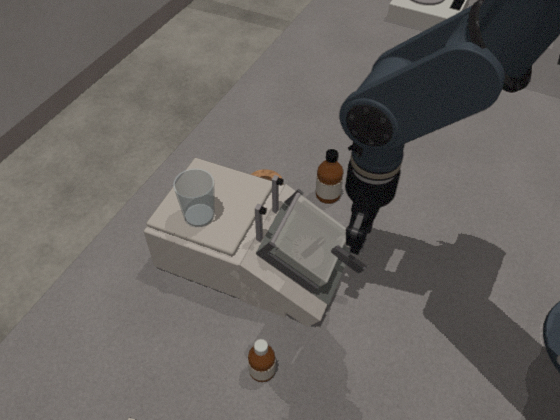

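The gripper is above the tongue at about (350,255), clear of the bottles. Next I descend and pinch.

```bash
python3 -m crank '[{"dp":[0.008,0.0072,0.04],"delta_rot":[0,0,0],"fingers":0},{"dp":[0,0,0.04],"delta_rot":[0,0,0],"fingers":0},{"dp":[0,0,0.04],"delta_rot":[0,0,0],"fingers":0},{"dp":[0,0,0.04],"delta_rot":[0,0,0],"fingers":0},{"dp":[0,0,0],"delta_rot":[0,0,0],"fingers":0},{"dp":[0,0,0],"delta_rot":[0,0,0],"fingers":-1},{"dp":[0,0,0],"delta_rot":[0,0,0],"fingers":-1},{"dp":[0,0,0],"delta_rot":[0,0,0],"fingers":-1},{"dp":[0,0,0],"delta_rot":[0,0,0],"fingers":-1},{"dp":[0,0,0],"delta_rot":[0,0,0],"fingers":-1},{"dp":[0,0,0],"delta_rot":[0,0,0],"fingers":-1}]' 25
python3 - <<'E'
from h import *
st()
h=np.array([.021,.149])
for r,off in((.1493,206),):
  for f in range(0,141,10):
    th=np.deg2rad(off-f);print(f,(h+r*np.array([np.cos(th),np.sin(th)])).round(4))
E
```

```text
t: 2.65
tcp_pos: [0.4341, 0.0899, 0.141]
tool_rot: [-0.033, 0.999, -0.004, -0.001]
force: [-2.3, -35.2, -3.8]
finger_gap: 0.11
gripper_force: 24.3
t 2.65 tcp ABz [-0.1174, 0.0009, 0.141] grasp [-0.1175, 0.0005, 0.087] gap 0.11 gf 24.3 F [ -2.3 -35.2  -3.8] q [-0.04, 0.6, 2.01, -0.02, 0.53, -1.67]
tool axes in ABz (rows x,y,z) [[-1.0, -0.0071, 0.0021], [-0.0071, 0.9999, -0.0077], [-0.0021, -0.0077, -1.0]]
0 [-0.1132  0.0836]
10 [-0.1225  0.1078]
20 [-0.1275  0.1334]
30 [-0.1279  0.1594]
40 [-0.1239  0.1851]
50 [-0.1154  0.2097]
60 [-0.1028  0.2325]
70 [-0.0864  0.2527]
80 [-0.0668  0.2698]
90 [-0.0444  0.2832]
100 [-0.0202  0.2925]
110 [0.0054 0.2975]
120 [0.0314 0.2979]
130 [0.0571 0.2939]
140 [0.0817 0.2854]
```

```bash
python3 -m crank '[{"dp":[0,-0.003,0],"delta_rot":[0,0,0],"fingers":-1},{"dp":[0,0,0],"delta_rot":[0,0,0],"fingers":-1},{"dp":[0,0,0],"delta_rot":[0,0,0],"fingers":-1}]' 
python3 -c "from h import *;st()"
```

```text
t: 2.9
tcp_pos: [0.4341, 0.0895, 0.1411]
tool_rot: [-0.032, 0.999, -0.003, -0.001]
force: [-2.3, -27.4, -1.6]
finger_gap: 0.115
gripper_force: 24.8
t 2.9 tcp ABz [-0.1174, 0.0005, 0.1411] grasp [-0.1175, 0.0002, 0.0871] gap 0.115 gf 24.8 F [ -2.3 -27.4  -1.6] q [-0.05, 0.6, 2.02, -0.01, 0.53, -1.67]
tool axes in ABz (rows x,y,z) [[-1.0, -0.0057, 0.0016], [-0.0057, 1.0, -0.0058], [-0.0016, -0.0058, -1.0]]
```

```bash
python3 -m crank '[{"dp":[0,-0.005,0],"delta_rot":[0,0,0],"fingers":-1},{"dp":[0,-0.004,0],"delta_rot":[0,0,0],"fingers":-1},{"dp":[0,0,0],"delta_rot":[0,0,0],"fingers":-1},{"dp":[0,0,0],"delta_rot":[0,0,0],"fingers":-1}]' 
python3 -c "from h import *;st()"
```

```text
t: 3.23
tcp_pos: [0.4343, 0.0886, 0.1407]
tool_rot: [-0.031, 1.0, -0.0, -0.0]
force: [-2.4, -4.9, 0.3]
finger_gap: 0.111
gripper_force: 25.2
t 3.23 tcp ABz [-0.1173, -0.0004, 0.1407] grasp [-0.1173, -0.0005, 0.0867] gap 0.111 gf 25.2 F [-2.4 -4.9  0.3] q [-0.05, 0.6, 2.02, -0.0, 0.53, -1.68]
tool axes in ABz (rows x,y,z) [[-1.0, -0.0029, 0.0004], [-0.0029, 1.0, -0.0008], [-0.0004, -0.0008, -1.0]]
```

Run:
```python
import numpy as np
th=np.deg2rad(204.2-np.arange(0,137,7.));p=.151*np.c_[np.cos(th),np.sin(th)];d=np.diff(p,axis=0)
print((-d/.5).round(3).tolist(), p[-1]+[.021,.149])
```

```text
[[0.013, -0.034], [0.009, -0.036], [0.004, -0.037], [-0.0, -0.037], [-0.005, -0.037], [-0.009, -0.036], [-0.013, -0.034], [-0.017, -0.032], [-0.021, -0.03], [-0.025, -0.027], [-0.028, -0.024], [-0.031, -0.02], [-0.033, -0.017], [-0.035, -0.012], [-0.036, -0.008], [-0.037, -0.004], [-0.037, 0.001], [-0.036, 0.005], [-0.036, 0.01]] [0.06966212 0.29194404]
```

```bash
python3 -m crank '[{"dp":[0.013,0,-0.034],"delta_rot":[0,0,0],"fingers":-1},{"dp":[0.009,0,-0.036],"delta_rot":[0,0,0],"fingers":-1},{"dp":[0.004,0,-0.037],"delta_rot":[0,0,0],"fingers":-1},{"dp":[0,0,-0.037],"delta_rot":[0,0,0],"fingers":-1},{"dp":[-0.005,0,-0.037],"delta_rot":[0,0,0],"fingers":-1},{"dp":[-0.009,0,-0.036],"delta_rot":[0,0,0],"fingers":-1},{"dp":[0,0,0],"delta_rot":[0,0,0],"fingers":-1}]' 
python3 -c "from h import *;st()"
```

```text
t: 3.82
tcp_pos: [0.4287, 0.0883, 0.2514]
tool_rot: [-0.031, 1.0, -0.001, 0.001]
force: [-4.5, -5.6, 2.5]
finger_gap: 0.109
gripper_force: 25.0
t 3.82 tcp ABz [-0.1229, -0.0004, 0.2514] grasp [-0.1228, -0.0005, 0.1974] gap 0.109 gf 25.0 F [-4.5 -5.6  2.5] q [-0.05, 0.37, 1.94, -0.0, 0.83, -1.68]
tool axes in ABz (rows x,y,z) [[-1.0, -0.0036, -0.0018], [-0.0036, 1.0, -0.0021], [0.0018, -0.0021, -1.0]]
```

```bash
python3 -m crank '[{"dp":[-0.013,0,-0.034],"delta_rot":[0,0,0],"fingers":-1},{"dp":[-0.017,0,-0.032],"delta_rot":[0,0,0],"fingers":-1},{"dp":[-0.021,0,-0.03],"delta_rot":[0,0,0],"fingers":-1},{"dp":[-0.025,0,-0.027],"delta_rot":[0,0,0],"fingers":-1},{"dp":[-0.028,0,-0.024],"delta_rot":[0,0,0],"fingers":-1},{"dp":[-0.031,0,-0.02],"delta_rot":[0,0,0],"fingers":-1},{"dp":[-0.033,0,-0.017],"delta_rot":[0,0,0],"fingers":-1},{"dp":[0,0,0],"delta_rot":[0,0,0],"fingers":-1}]' 
python3 -c "from h import *;st()"
```

```text
t: 4.48
tcp_pos: [0.515, 0.0938, 0.3436]
tool_rot: [-0.03, 1.0, -0.0, 0.003]
force: [-4.6, -1.7, 8.1]
finger_gap: 0.111
gripper_force: 27.1
t 4.48 tcp ABz [-0.0364, 0.0001, 0.3436] grasp [-0.0361, 0.0001, 0.2896] gap 0.111 gf 27.1 F [-4.6 -1.7  8.1] q [-0.03, 0.34, 1.64, -0.0, 1.16, -1.66]
tool axes in ABz (rows x,y,z) [[-1.0, -0.0021, -0.0052], [-0.0021, 1.0, -0.0005], [0.0052, -0.0005, -1.0]]
```

```bash
python3 -m crank '[{"dp":[-0.035,0,-0.012],"delta_rot":[0,0,0],"fingers":-1},{"dp":[-0.036,0,-0.008],"delta_rot":[0,0,0],"fingers":-1},{"dp":[-0.037,0,-0.004],"delta_rot":[0,0,0],"fingers":-1},{"dp":[-0.037,0,0.001],"delta_rot":[0,0,0],"fingers":-1},{"dp":[-0.036,0,0.005],"delta_rot":[0,0,0],"fingers":-1},{"dp":[-0.03,0,0.008],"delta_rot":[0,0,0],"fingers":-1},{"dp":[0,0,0],"delta_rot":[0,0,0],"fingers":-1}]' 
python3 -c "from h import *;st()"
```

```text
t: 5.07
tcp_pos: [0.6215, 0.1008, 0.3472]
tool_rot: [-0.03, 1.0, 0.001, 0.004]
force: [1.0, 1.0, 5.8]
finger_gap: 0.112
gripper_force: 31.8
t 5.07 tcp ABz [0.0703, 0.0008, 0.3472] grasp [0.0707, 0.0009, 0.2932] gap 0.112 gf 31.8 F [1.  1.  5.8] q [-0.02, 0.49, 1.38, 0.0, 1.27, -1.65]
tool axes in ABz (rows x,y,z) [[-1.0, -0.0016, -0.0079], [-0.0016, 1.0, 0.0011], [0.0079, 0.0011, -1.0]]
```

```bash
python3 -m crank '[{"dp":[0,0,0],"delta_rot":[0,0,0],"fingers":0},{"dp":[0,0,0],"delta_rot":[0,0,0],"fingers":0},{"dp":[0,0,0],"delta_rot":[0,0,0],"fingers":0},{"dp":[0,0,0],"delta_rot":[0,0,0],"fingers":0},{"dp":[0,0,-0.04],"delta_rot":[0,0,0],"fingers":0},{"dp":[0,0,-0.06],"delta_rot":[0,0,0],"fingers":0},{"dp":[0.03,0,-0.04],"delta_rot":[0,0,0],"fingers":0},{"dp":[0.08,0,0],"delta_rot":[0,0,0],"fingers":0},{"dp":[0.08,0,0],"delta_rot":[0,0,0],"fingers":0},{"dp":[0.08,0,0],"delta_rot":[0,0,0],"fingers":0},{"dp":[0.08,0,0],"delta_rot":[0,0,0],"fingers":0},{"dp":[0,0,0],"delta_rot":[0,0,0],"fingers":0}]'
python3 - <<'E'
from h import *
st()
p,d=manip.snapshot("side");cv2.imwrite("pics/s2.png",p[:,:,::-1]);np.save("pics/s2.npy",d)
p,d=manip.snapshot("top");cv2.imwrite("pics/t2.png",p[:,:,::-1]);np.save("pics/t2.npy",d)
E
```

```text
t: 6.07
tcp_pos: [0.4333, 0.0899, 0.4136]
tool_rot: [-0.03, 1.0, 0.0, -0.006]
force: [-0.3, -0.3, -0.5]
finger_gap: 0.501
gripper_force: 0.0
t 6.07 tcp ABz [-0.1182, 0.0009, 0.4136] grasp [-0.1189, 0.001, 0.3596] gap 0.501 gf 0.0 F [-0.3 -0.3 -0.5] q [-0.05, 0.15, 1.7, -0.0, 1.3, -1.68]
tool axes in ABz (rows x,y,z) [[-0.9999, -0.0019, 0.0122], [-0.0019, 1.0, 0.0013], [-0.0122, 0.0013, -0.9999]]
```

View pics/s2.png

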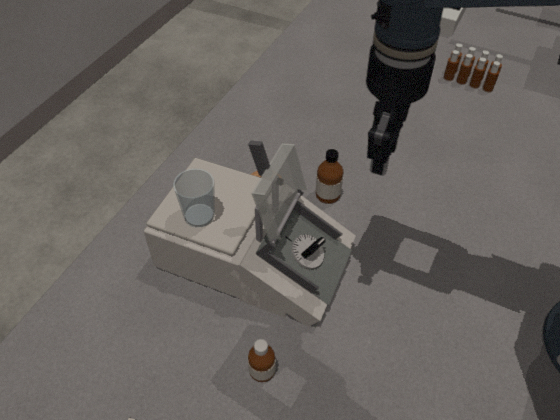

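The cover stands open on its posts. The dial's bright skirt is around (312,252), with the black bar from about (303,256) to (326,240).

```bash
cat >> h.py <<'E'
c,s_=np.cos(np.pi/6),np.sin(np.pi/6);W=np.eye(3);W[0,:2]=X;W[1,:2]=Y
D=np.array([[c,0,s_],[0,1,0],[-s_,0,c]])  # rows: dial axes in ABz
DC=np.array([-.021,0,.0721])
def todial(n,h,uv):
    d=np.ones((420,560));P=cloud(n,d).reshape(420,560,3);o=manip.camera_model(n)['origin']
    f=lambda p:(((p@W.T)-[.556,.0635,0])-DC)@D.T
    P=f(P);o=f(o);v=P-o
    q=o+v*((h-o[2])/v[...,2])[...,None]
    return q if uv is None else q[uv[1],uv[0]]
E
cat > dial.py <<'E'
from h import *
import sys
tag=sys.argv[1];o=[]
for n in("side","top"):
    im=cv2.imread(f"pics/{n[0]}{tag}.png");v=im.max(2)
    for nm,h,rad in(("disc",.008,.045),("bar",.037,.03)):
        q=todial(n,h,None);c0=(0,0) if nm=="disc" else ctr
        near=np.hypot(q[...,0]-c0[0],q[...,1]-c0[1])<rad
        m=near&((v>105) if nm=="disc" else (v<45))
        k,l,stt,_=cv2.connectedComponentsWithStats(m.astype(np.uint8));i=1+stt[1:,4].argmax();pts=q[l==i][:,:2]
        r=cv2.minAreaRect((pts*1000).astype(np.float32))
        e=cv2.minEnclosingCircle((pts*1000).astype(np.float32))
        print(n,nm,len(pts),"rect",np.round(r[0],1),np.round(r[1],1),round(r[2],1),"circ",np.round(e[0],1),round(e[1],1))
        if nm=="disc":ctr=np.array(e[0])/1000
        else:
            w,V=np.linalg.eigh(np.cov(pts.T));print("  bar axis deg (atan2 y,x)",np.degrees(np.arctan2(V[1,1],V[0,1])).round(1))
    uv=proj(n,np.array([(np.array([0,0,.008])@D+DC+[.556,.0635,0])@W]))[0].round().astype(int)
    cr=im[uv[1]-32:uv[1]+33,uv[0]-32:uv[0]+33];o.append(cv2.resize(cr,(390,390),interpolation=cv2.INTER_CUBIC))
cv2.imwrite(f"pics/d{tag}.png",np.hstack(o))
E
python3 dial.py 2
```

```text
side disc 469 rect [4.4 4. ] [59.6 62.5] 57.5 circ [3.4 3.1] 32.7
side bar 136 rect [5.3 7.6] [49.9 12.1] 72.4 circ [6.3 7.2] 25.1
  bar axis deg (atan2 y,x) 72.7
top disc 390 rect [13.9  3. ] [43.7 61.6] 10.8 circ [5.3 1.6] 31.6
top bar 188 rect [12.1 -4.9] [39.4 21. ] 82.5 circ [10.5 -5.4] 21.0
  bar axis deg (atan2 y,x) 79.9
```

View pics/d2.png

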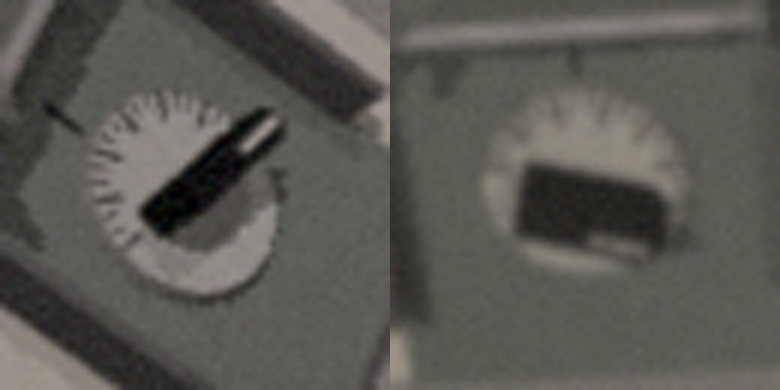

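The disc is centred about 4 mm upslope and 1.5–2 mm left of my estimate. The bar's white line points right, so the reading is about 107° (1.87 rad), and the index tick is up the slope. Next I tilt the tool 30° and turn it +107° about tool z.

```bash
python3 -m crank '[{"dp":[0,0,0],"delta_rot":[0,-0.0167,0],"fingers":0},{"dp":[0,0,0],"delta_rot":[0,-0.0167,0],"fingers":0},{"dp":[0,0,0],"delta_rot":[0,-0.0167,0],"fingers":0},{"dp":[0,0,0],"delta_rot":[0,-0.0167,0],"fingers":0},{"dp":[0,0,0],"delta_rot":[0,-0.0167,0],"fingers":0},{"dp":[0,0,0],"delta_rot":[0,0,0.0198],"fingers":0},{"dp":[0,0,0],"delta_rot":[0,0,0.0198],"fingers":0},{"dp":[0,0,0],"delta_rot":[0,0,0.0198],"fingers":0},{"dp":[0,0,0],"delta_rot":[0,0,0.0198],"fingers":0},{"dp":[0,0,0],"delta_rot":[0,0,0.0198],"fingers":0},{"dp":[0,0,0],"delta_rot":[0,0,0.0198],"fingers":0},{"dp":[0,0,0],"delta_rot":[0,0,0.0198],"fingers":0}]' >/dev/null
python3 -m crank '[{"dp":[0,0,0],"delta_rot":[0,0,0.0198],"fingers":0},{"dp":[0,0,0],"delta_rot":[0,0,0.0198],"fingers":0},{"dp":[0,0,0],"delta_rot":[0,0,0.0198],"fingers":0},{"dp":[0,0,0],"delta_rot":[0,0,0.0198],"fingers":0},{"dp":[0,0,0],"delta_rot":[0,0,0.0198],"fingers":0},{"dp":[0,0,0],"delta_rot":[0,0,0.0198],"fingers":0},{"dp":[0,0,0],"delta_rot":[0,0,0.0198],"fingers":0},{"dp":[0,0,0],"delta_rot":[0,0,0.0198],"fingers":0},{"dp":[0,0,0],"delta_rot":[0,0,0],"fingers":0},{"dp":[0,0,0],"delta_rot":[0,0,0],"fingers":0}]'
cat >> h.py <<'E'
def plan(out,ang=None,cx=.004,cy=.0015):
    """move of the grasp point to `out` above panel on dial axis: dp total (normalised), rotvec total for tool y at dial angle ang"""
    s=manip.sense();r=W@R.from_quat(s['tool_rot']).as_matrix();p=W@s['tcp_pos']-[.556,.0635,0]
    T=D@r  # tool axes in dial frame (columns)
    if ang is not None:
        a=np.deg2rad(ang);y=np.array([np.cos(a),np.sin(a),0]);z=np.array([0,0,-1.]);G=np.c_[np.cross(y,z),y,z]
    else: G=T
    g=np.array([cx,cy,out])-.054*G[:,2]; cur=D@(p-DC)
    print('grasp in dial frame',((cur+.054*T[:,2])*1000).round(1),'tool y dial deg',np.degrees(np.arctan2(T[1,1],T[0,1])).round(2),'z',T[:,2].round(4))
    print('dp total',((T.T@(g-cur))/.5).round(4),'rot total',(R.from_matrix(T.T@G).as_rotvec()/2/np.pi).round(4))
E
python3 -c "from h import *;st();plan(.09,-17.3)"
```

```text
t: 8.0
tcp_pos: [0.4446, 0.089, 0.416]
tool_rot: [0.757, 0.599, 0.213, 0.149]
force: [-0.1, -0.1, -0.3]
finger_gap: 0.502
gripper_force: 0.0
t 8.0 tcp ABz [-0.1069, -0.0006, 0.416] grasp [-0.0798, -0.0006, 0.3693] gap 0.502 gf 0.0 F [-0.1 -0.1 -0.3] q [-0.09, 0.01, 1.95, 0.12, 0.67, 0.07]
tool axes in ABz (rows x,y,z) [[0.2481, 0.9579, 0.1444], [0.8285, -0.2871, 0.4807], [0.502, 0.0004, -0.8649]]
grasp in dial frame [ 97.6  -0.6 286.8] tool y dial deg -16.68 z [ 2.3e-03  4.0e-04 -1.0e+00]
dp total [-0.0501 -0.1812  0.3931] rot total [ 0.0003 -0.0002  0.0017]
```

```bash
python3 -m crank '[{"dp":[-0.0072,-0.0259,0.0562],"delta_rot":[0,0,0.0017],"fingers":0},{"dp":[-0.0072,-0.0259,0.0562],"delta_rot":[0,0,0],"fingers":0},{"dp":[-0.0072,-0.0259,0.0562],"delta_rot":[0,0,0],"fingers":0},{"dp":[-0.0072,-0.0259,0.0562],"delta_rot":[0,0,0],"fingers":0},{"dp":[-0.0072,-0.0259,0.0562],"delta_rot":[0,0,0],"fingers":0},{"dp":[-0.0072,-0.0259,0.0562],"delta_rot":[0,0,0],"fingers":0},{"dp":[-0.0072,-0.0259,0.0562],"delta_rot":[0,0,0],"fingers":0},{"dp":[0,0,0],"delta_rot":[0,0,0],"fingers":0},{"dp":[0,0,0],"delta_rot":[0,0,0],"fingers":0},{"dp":[0,0,0],"delta_rot":[0,0,0],"fingers":0}]'
python3 - <<'E'
from h import *
plan(.03,-17.3)
p,d=manip.snapshot("side");cv2.imwrite("pics/s3.png",cv2.resize(p[130:340,180:460,::-1],None,fx=2.5,fy=2.5))
E
```

```text
t: 8.83
tcp_pos: [0.4593, 0.0971, 0.246]
tool_rot: [0.758, 0.596, 0.223, 0.142]
force: [-0.4, 0.2, 0.7]
finger_gap: 0.497
gripper_force: 0.0
grasp in dial frame [ 26.2   7.7 132. ] tool y dial deg -17.3 z [ 0.0104  0.0207 -0.9997]
dp total [-0.0272 -0.0391  0.2033] rot total [ 0.0006 -0.0036  0.    ]
```

View pics/s3.png

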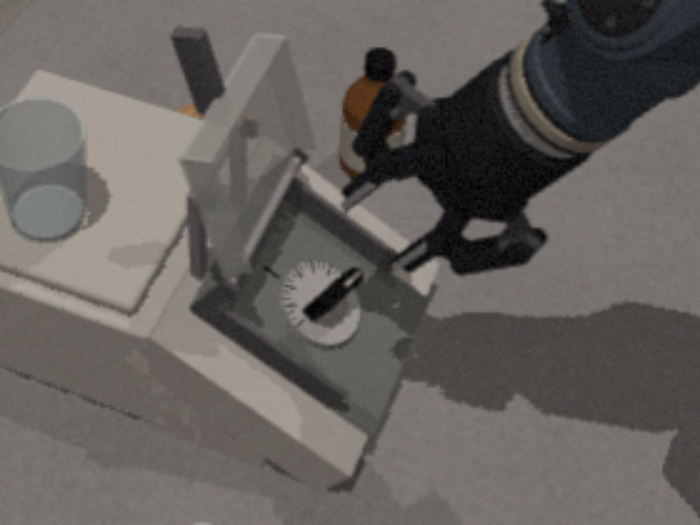

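The fingers straddle the bar direction correctly, about 100 mm out of the panel. The move fell a little short, so I'm continuing more slowly.

```bash
python3 -m crank '[{"dp":[-0.007,-0.01,0.02],"delta_rot":[0,-0.0018,0],"fingers":0},{"dp":[-0.007,-0.01,0.02],"delta_rot":[0,-0.0018,0],"fingers":0},{"dp":[-0.007,-0.01,0.02],"delta_rot":[0,0,0],"fingers":0},{"dp":[-0.006,-0.009,0.02],"delta_rot":[0,0,0],"fingers":0},{"dp":[0,0,0.02],"delta_rot":[0,0,0],"fingers":0},{"dp":[0,0,0],"delta_rot":[0,0,0],"fingers":0},{"dp":[0,0,0],"delta_rot":[0,0,0],"fingers":0}]'
python3 -c "from h import *;st();plan(.03,-17.3)"
```

```text
t: 9.47
tcp_pos: [0.4636, 0.0956, 0.2163]
tool_rot: [0.759, 0.595, 0.22, 0.144]
force: [-0.3, -1.0, -0.3]
finger_gap: 0.502
gripper_force: 0.0
t 9.47 tcp ABz [-0.0876, 0.0049, 0.2163] grasp [-0.0602, 0.0056, 0.1698] gap 0.502 gf 0.0 F [-0.3 -1.  -0.3] q [-0.07, 0.44, 2.19, 1.71, 0.08, -1.52]
tool axes in ABz (rows x,y,z) [[0.2509, 0.9543, 0.1624], [0.8248, -0.2986, 0.4802], [0.5067, 0.0135, -0.862]]
grasp in dial frame [ 14.9   5.6 104.2] tool y dial deg -17.38 z [ 0.0078  0.0135 -0.9999]
dp total [-0.015  -0.0184  0.1481] rot total [ 0.0006 -0.0024 -0.0002]
```

The wrist is passing its q5≈0 singularity, and q6 would run out of range when turning anticlockwise. The half-turned grasp avoids that, so I turn the tool +180° about its own axis here.

```bash
for i in 1 2; do :; done; python3 -m crank '[{"dp":[0,0,0],"delta_rot":[0,0,0.0192],"fingers":0},{"dp":[0,0,0],"delta_rot":[0,0,0.0192],"fingers":0},{"dp":[0,0,0],"delta_rot":[0,0,0.0192],"fingers":0},{"dp":[0,0,0],"delta_rot":[0,0,0.0192],"fingers":0},{"dp":[0,0,0],"delta_rot":[0,0,0.0192],"fingers":0},{"dp":[0,0,0],"delta_rot":[0,0,0.0192],"fingers":0},{"dp":[0,0,0],"delta_rot":[0,0,0.0192],"fingers":0},{"dp":[0,0,0],"delta_rot":[0,0,0.0192],"fingers":0},{"dp":[0,0,0],"delta_rot":[0,0,0.0192],"fingers":0},{"dp":[0,0,0],"delta_rot":[0,0,0.0192],"fingers":0},{"dp":[0,0,0],"delta_rot":[0,0,0.0192],"fingers":0},{"dp":[0,0,0],"delta_rot":[0,0,0.0192],"fingers":0}]' >/dev/null
python3 -c "from h import *;st()"
python3 -m crank '[{"dp":[0,0,0],"delta_rot":[0,0,0.0192],"fingers":0},{"dp":[0,0,0],"delta_rot":[0,0,0.0192],"fingers":0},{"dp":[0,0,0],"delta_rot":[0,0,0.0192],"fingers":0},{"dp":[0,0,0],"delta_rot":[0,0,0.0192],"fingers":0},{"dp":[0,0,0],"delta_rot":[0,0,0.0192],"fingers":0},{"dp":[0,0,0],"delta_rot":[0,0,0.0192],"fingers":0},{"dp":[0,0,0],"delta_rot":[0,0,0.0192],"fingers":0},{"dp":[0,0,0],"delta_rot":[0,0,0.0192],"fingers":0},{"dp":[0,0,0],"delta_rot":[0,0,0.0192],"fingers":0},{"dp":[0,0,0],"delta_rot":[0,0,0.0192],"fingers":0},{"dp":[0,0,0],"delta_rot":[0,0,0.0192],"fingers":0},{"dp":[0,0,0],"delta_rot":[0,0,0.0192],"fingers":0}]' >/dev/null
python3 -c "from h import *;st();plan(.03,162.7)"
```

```text
t 10.47 tcp ABz [-0.0878, 0.005, 0.2166] grasp [-0.0605, 0.0057, 0.17] gap 0.497 gf 0.0 F [ 0.6 -0.6  0.7] q [-0.07, 0.44, 2.19, 1.71, 0.08, -0.07]
tool axes in ABz (rows x,y,z) [[0.8485, -0.1841, 0.4962], [-0.152, -0.9828, -0.1048], [0.5069, 0.0135, -0.8619]]
t 11.47 tcp ABz [-0.0879, 0.005, 0.2166] grasp [-0.0605, 0.0057, 0.17] gap 0.499 gf 0.0 F [-0.1  0.6 -0.9] q [-0.07, 0.44, 2.19, 1.71, 0.08, 1.38]
tool axes in ABz (rows x,y,z) [[-0.0465, -0.998, -0.0431], [-0.8607, 0.0619, -0.5053], [0.5069, 0.0136, -0.8619]]
grasp in dial frame [ 14.7   5.7 104.6] tool y dial deg 176.45 z [ 0.008   0.0136 -0.9999]
dp total [0.0103 0.0212 0.1488] rot total [-0.0009  0.0024  0.0382]
```

```bash
python3 -m crank '[{"dp":[0,0,0],"delta_rot":[0,0.0012,0.0191],"fingers":0},{"dp":[0,0,0],"delta_rot":[0,0.0012,0.0191],"fingers":0},{"dp":[0.0002,0.006,0.011],"delta_rot":[0,0,0],"fingers":0},{"dp":[0.0035,0.006,0.011],"delta_rot":[0,0,0],"fingers":0},{"dp":[0.0035,0.006,0.011],"delta_rot":[0,0,0],"fingers":0},{"dp":[0.0035,0.006,0.011],"delta_rot":[0,0,0],"fingers":0},{"dp":[0,0,0.011],"delta_rot":[0,0,0],"fingers":0},{"dp":[0,0,0.011],"delta_rot":[0,0,0],"fingers":0},{"dp":[0,0,0.011],"delta_rot":[0,0,0],"fingers":0},{"dp":[0,0,0.011],"delta_rot":[0,0,0],"fingers":0},{"dp":[0,0,0],"delta_rot":[0,0,0],"fingers":0},{"dp":[0,0,0],"delta_rot":[0,0,0],"fingers":0}]' >/dev/null
python3 -c "from h import *;st();plan(.03,162.7)"
```

```text
t 12.47 tcp ABz [-0.0771, 0.0042, 0.1783] grasp [-0.0499, 0.0043, 0.1316] gap 0.501 gf 0.0 F [ 0.3 -0.5 -0.2] q [-0.06, 0.55, 2.19, 2.65, 0.13, 0.68]
tool axes in ABz (rows x,y,z) [[-0.2517, -0.9563, -0.1488], [-0.8265, 0.2924, -0.481], [0.5035, 0.002, -0.864]]
grasp in dial frame [ 4.8  4.3 66. ] tool y dial deg 163.0 z [ 0.004  0.002 -1.   ]
dp total [ 0.0058 -0.0003  0.072 ] rot total [-0.0005  0.0005  0.0008]
```

```bash
python3 -m crank '[{"dp":[0.003,0,0.012],"delta_rot":[0,0,0],"fingers":0},{"dp":[0.003,0,0.012],"delta_rot":[0,0,0],"fingers":0},{"dp":[0,0,0.012],"delta_rot":[0,0,0],"fingers":0},{"dp":[0,0,0.012],"delta_rot":[0,0,0],"fingers":0},{"dp":[0,0,0.012],"delta_rot":[0,0,0],"fingers":0},{"dp":[0,0,0.012],"delta_rot":[0,0,0],"fingers":0},{"dp":[0,0,0],"delta_rot":[0,0,0],"fingers":0},{"dp":[0,0,0],"delta_rot":[0,0,0],"fingers":0}]' >/dev/null
python3 -c "from h import *;st();plan(.03,162.7)"
```

```text
t 13.13 tcp ABz [-0.0599, 0.0014, 0.146] grasp [-0.0328, 0.0015, 0.0993] gap 0.499 gf 0.0 F [-0.8 -0.   0.2] q [-0.06, 0.64, 2.16, 2.8, 0.19, 0.52]
tool axes in ABz (rows x,y,z) [[-0.2525, -0.9561, -0.1487], [-0.827, 0.293, -0.4798], [0.5023, 0.0018, -0.8647]]
grasp in dial frame [ 3.4  1.5 29.5] tool y dial deg 162.96 z [ 0.0027  0.0018 -1.    ]
dp total [-0.0006 -0.0014 -0.0011] rot total [-0.0003  0.0004  0.0007]
```

No contact, and the grasp point is on the dial axis at 29.5 mm. Closing now.

```bash
python3 -m crank '[{"dp":[0,0,0],"delta_rot":[0,0,0],"fingers":-1},{"dp":[0,0,0],"delta_rot":[0,0,0],"fingers":-1},{"dp":[0,0,0],"delta_rot":[0,0,0],"fingers":-1},{"dp":[0,0,0],"delta_rot":[0,0,0],"fingers":-1},{"dp":[0,0,0],"delta_rot":[0,0,0],"fingers":-1},{"dp":[0,0,0],"delta_rot":[0,0,0],"fingers":-1}]' 25 >/dev/null
python3 -c "from h import *;st();plan(.03,162.7);print(manip.sense()['ft_torque'])"
```

```text
t 13.63 tcp ABz [-0.0601, 0.0014, 0.1465] grasp [-0.033, 0.0015, 0.0998] gap 0.137 gf 30.0 F [-1.7  1.   3.8] q [-0.06, 0.64, 2.17, 2.81, 0.19, 0.52]
tool axes in ABz (rows x,y,z) [[-0.2526, -0.9561, -0.1487], [-0.8266, 0.2931, -0.4804], [0.5029, 0.0016, -0.8644]]
grasp in dial frame [ 3.5  1.5 30. ] tool y dial deg 162.96 z [ 0.0033  0.0016 -1.    ]
dp total [-0.0006 -0.0013 -0.    ] rot total [-0.0004  0.0004  0.0007]
[0.06208487 0.27228783 0.03662025]
```

```bash
python3 -m crank '[{"dp":[0,0,0],"delta_rot":[0,0,-0.018],"fingers":-1},{"dp":[0,0,0],"delta_rot":[0,0,-0.018],"fingers":-1},{"dp":[0,0,0],"delta_rot":[0,0,-0.018],"fingers":-1},{"dp":[0,0,0],"delta_rot":[0,0,-0.018],"fingers":-1},{"dp":[0,0,0],"delta_rot":[0,0,-0.018],"fingers":-1},{"dp":[0,0,0],"delta_rot":[0,0,-0.018],"fingers":-1},{"dp":[0,0,0],"delta_rot":[0,0,-0.018],"fingers":-1},{"dp":[0,0,0],"delta_rot":[0,0,-0.018],"fingers":-1},{"dp":[0,0,0],"delta_rot":[0,0,0],"fingers":-1}]' >/dev/null
python3 -c "from h import *;st();plan(.03,162.7);print(manip.sense()['ft_torque'])"
```

```text
t 14.38 tcp ABz [-0.0611, 0.0013, 0.1459] grasp [-0.0341, 0.0014, 0.0992] gap 0.136 gf 30.0 F [-3.4 -1.8  1.7] q [-0.06, 0.64, 2.17, 2.81, 0.19, -0.39]
tool axes in ABz (rows x,y,z) [[0.496, -0.8201, 0.2853], [-0.7097, -0.5722, -0.411], [0.5003, 0.0014, -0.8658]]
grasp in dial frame [ 2.2  1.4 30. ] tool y dial deg -145.1 z [ 4.0e-04  1.4e-03 -1.0e+00]
dp total [ 0.0017 -0.0032 -0.    ] rot total [-1.00e-04  2.00e-04  1.45e-01]
[-0.16778839  0.49991561 -0.00598742]
```

```bash
python3 -m crank '[{"dp":[0,0,0],"delta_rot":[0,0,-0.018],"fingers":-1},{"dp":[0,0,0],"delta_rot":[0,0,-0.018],"fingers":-1},{"dp":[0,0,0],"delta_rot":[0,0,-0.018],"fingers":-1},{"dp":[0,0,0],"delta_rot":[0,0,-0.018],"fingers":-1},{"dp":[0,0,0],"delta_rot":[0,0,-0.018],"fingers":-1},{"dp":[0,0,0],"delta_rot":[0,0,-0.018],"fingers":-1},{"dp":[0,0,0],"delta_rot":[0,0,-0.018],"fingers":-1},{"dp":[0,0,0],"delta_rot":[0,0,-0.018],"fingers":-1},{"dp":[0,0,0],"delta_rot":[0,0,-0.006],"fingers":-1},{"dp":[0,0,0],"delta_rot":[0,0,-0.006],"fingers":-1},{"dp":[0,0,0],"delta_rot":[0,0,0],"fingers":-1}]' >/dev/null
python3 -c "from h import *;st();plan(.03,-90);print(W@manip.sense()['ft_torque'])"
```

```text
t 15.3 tcp ABz [-0.0615, 0.0003, 0.1457] grasp [-0.0346, 0.0003, 0.0989] gap 0.132 gf 30.1 F [-5.  -8.4  1.7] q [-0.07, 0.64, 2.17, 2.81, 0.19, -1.36]
tool axes in ABz (rows x,y,z) [[0.8668, 0.0113, 0.4985], [0.0097, -0.9999, 0.0058], [0.4985, -0.0002, -0.8669]]
grasp in dial frame [ 1.6  0.3 30. ] tool y dial deg -89.35 z [-1.7e-03 -2.0e-04 -1.0e+00]
dp total [ 0.0046 -0.0023 -0.    ] rot total [0.     0.0003 0.0018]
[-1.00728397  0.63985    -0.64387873]
```

```bash
python3 -m crank '[{"dp":[0,0,0],"delta_rot":[0,0,-0.006],"fingers":-1},{"dp":[0,0,0],"delta_rot":[0,0,-0.006],"fingers":-1},{"dp":[0,0,0],"delta_rot":[0,0,0],"fingers":-1},{"dp":[0,0,0],"delta_rot":[0,0,0],"fingers":-1},{"dp":[0,0,0],"delta_rot":[0,0,0],"fingers":-1}]' >/dev/null
python3 - <<'E'
from h import *
st();plan(.03,-90);print(D@(W@manip.sense()['ft_torque']),D@(W@manip.sense()['force']))
E
```

```text
t 15.72 tcp ABz [-0.0616, 0.0003, 0.1457] grasp [-0.0346, 0.0002, 0.0989] gap 0.135 gf 49.1 F [-4.9 -5.7  2.5] q [-0.07, 0.64, 2.17, 2.81, 0.19, -1.43]
tool axes in ABz (rows x,y,z) [[0.8641, 0.0787, 0.4971], [0.0679, -0.9969, 0.0398], [0.4987, -0.0006, -0.8668]]
grasp in dial frame [ 1.6  0.2 30. ] tool y dial deg -85.49 z [-1.5e-03 -6.0e-04 -1.0e+00]
dp total [ 0.0048 -0.0021  0.0001] rot total [0.0001 0.0002 0.0125]
[-0.79161739  0.68120206 -1.1819624 ] [-3.23753912 -5.39803521  4.7470418 ]
```

```bash
python3 -m crank '[{"dp":[0,0,0],"delta_rot":[0,0,0.016],"fingers":-1},{"dp":[0,0,0],"delta_rot":[0,0,0.016],"fingers":-1},{"dp":[0,0,0],"delta_rot":[0,0,0.016],"fingers":-1},{"dp":[0,0,0],"delta_rot":[0,0,0.016],"fingers":-1},{"dp":[0,0,0],"delta_rot":[0,0,0.016],"fingers":-1},{"dp":[0,0,0],"delta_rot":[0,0,0.016],"fingers":-1},{"dp":[0,0,0],"delta_rot":[0,0,0.016],"fingers":-1},{"dp":[0,0,0],"delta_rot":[0,0,0.016],"fingers":-1},{"dp":[0,0,0],"delta_rot":[0,0,0.016],"fingers":-1},{"dp":[0,0,0],"delta_rot":[0,0,0.016],"fingers":-1},{"dp":[0,0,0],"delta_rot":[0,0,0.016],"fingers":-1},{"dp":[0,0,0],"delta_rot":[0,0,0],"fingers":-1}]' >/dev/null
python3 -c "from h import *;st();plan(.03,-150)"
```

```text
t 16.72 tcp ABz [-0.061, 0.0013, 0.146] grasp [-0.034, 0.0014, 0.0992] gap 0.137 gf 30.1 F [-4.4 -1.   2.6] q [-0.06, 0.64, 2.17, 2.81, 0.19, -0.33]
tool axes in ABz (rows x,y,z) [[0.4549, -0.8513, 0.2616], [-0.7366, -0.5248, -0.4268], [0.5006, 0.0014, -0.8657]]
grasp in dial frame [ 2.3  1.4 30. ] tool y dial deg -148.35 z [ 7.0e-04  1.4e-03 -1.0e+00]
dp total [ 0.0015 -0.0031 -0.    ] rot total [-0.0002  0.0001  0.0046]
```

```bash
python3 -m crank '[{"dp":[0,0,0],"delta_rot":[0,0,0.0045],"fingers":-1},{"dp":[0,0,0],"delta_rot":[0,0,0],"fingers":-1},{"dp":[0,0,0],"delta_rot":[0,0,0],"fingers":0},{"dp":[0,0,0],"delta_rot":[0,0,0],"fingers":0},{"dp":[0,0,0],"delta_rot":[0,0,0],"fingers":0},{"dp":[0,0,0],"delta_rot":[0,0,0],"fingers":0},{"dp":[0,0,-0.012],"delta_rot":[0,0,0],"fingers":0},{"dp":[0,0,-0.012],"delta_rot":[0,0,0],"fingers":0},{"dp":[0,0,-0.012],"delta_rot":[0,0,0],"fingers":0},{"dp":[0,0,-0.012],"delta_rot":[0,0,0],"fingers":0},{"dp":[0,0,-0.012],"delta_rot":[0,0,0],"fingers":0},{"dp":[0,0,-0.012],"delta_rot":[0,0,0],"fingers":0}]' >/dev/null
python3 -c "from h import *;st();plan(.1,-150)"
python3 -m crank '[{"dp":[0,0,-0.012],"delta_rot":[0,0,0],"fingers":0},{"dp":[0,0,-0.012],"delta_rot":[0,0,0],"fingers":0},{"dp":[0,0,-0.012],"delta_rot":[0,0,0],"fingers":0},{"dp":[0,0,-0.012],"delta_rot":[0,0,0],"fingers":0},{"dp":[0,0,-0.012],"delta_rot":[0,0,0],"fingers":0},{"dp":[0,0,-0.012],"delta_rot":[0,0,0],"fingers":0},{"dp":[0,0,0],"delta_rot":[0,0,0],"fingers":0}]' >/dev/null
python3 - <<'E'
from h import *
st();plan(.1,-150)
for n in("side","top"):
    p,d=manip.snapshot(n);cv2.imwrite(f"pics/{n[0]}4.png",p[:,:,::-1])
E
python3 dial.py 4
```

```text
t 17.72 tcp ABz [-0.0785, 0.0013, 0.1783] grasp [-0.0513, 0.0014, 0.1316] gap 0.5 gf 0.0 F [ 0.5 -0.   0.5] q [-0.07, 0.55, 2.19, 2.64, 0.14, -0.14]
tool axes in ABz (rows x,y,z) [[0.4367, -0.8633, 0.2529], [-0.7457, -0.5046, -0.4351], [0.5033, 0.0015, -0.8641]]
grasp in dial frame [ 3.5  1.4 66.7] tool y dial deg -149.69 z [ 0.0038  0.0015 -1.    ]
dp total [ 0.0004 -0.0017 -0.0666] rot total [-0.0006 -0.0001  0.0008]
t 18.3 tcp ABz [-0.0969, 0.0013, 0.2098] grasp [-0.0696, 0.0014, 0.1631] gap 0.497 gf 0.0 F [-0.2 -0.2  0.8] q [-0.08, 0.45, 2.21, 2.16, 0.08, 0.33]
tool axes in ABz (rows x,y,z) [[0.4372, -0.8628, 0.2539], [-0.7448, -0.5055, -0.4355], [0.5041, 0.0013, -0.8636]]
grasp in dial frame [  3.4   1.4 103.1] tool y dial deg -149.63 z [ 0.0048  0.0013 -1.    ]
dp total [ 0.0005 -0.0017  0.0063] rot total [-0.0008 -0.0002  0.001 ]
side disc 387 rect [10.4 11.4] [45.6 62.4] 52.7 circ [5.2 4.2] 32.6
side bar 254 rect [8.  9.4] [25.4 51.7] 30.1 circ [5.6 8.1] 26.3
  bar axis deg (atan2 y,x) 117.5
top disc 414 rect [ 9.8 -2.5] [62.2 51.9] 72.8 circ [ 4.6 -1.9] 32.4
top bar 155 rect [12.  -4.5] [18.8 43.9] 29.9 circ [11.7 -5. ] 22.5
  bar axis deg (atan2 y,x) 130.3
```

View pics/d4.png

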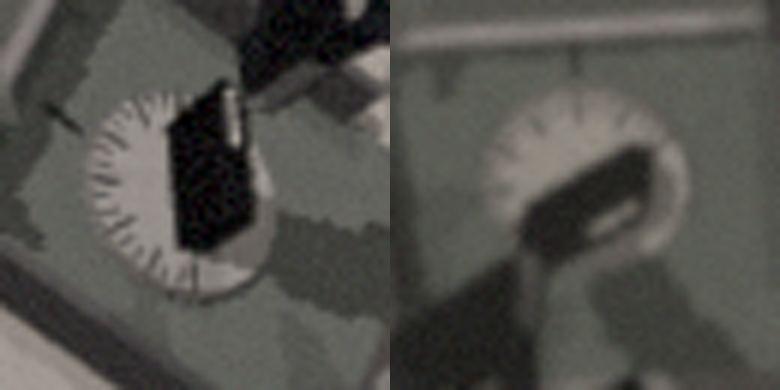

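The bar now reads 60° in both views (rectangle edges at 120.1° and 119.9°), and a long skirt line at about (575,95) sits against the index mark at (575,60). I check the cover and bystanders numerically before handing in.

Run:
```python
from h import *
a=cv2.imread("pics/s2.png").astype(int);b=cv2.imread("pics/s4.png").astype(int)
df=np.abs(a-b).max(2)
for nm,(u0,u1,v0,v1) in dict(cover=(248,300,138,235),beaker=(174,218,170,226),bottle=(244,278,338,384)).items():print(nm,(df[v0:v1,u0:u1]>30).mean().round(3))
a=cv2.imread("pics/top0.png").astype(int);b=cv2.imread("pics/t4.png").astype(int);df=np.abs(a-b).max(2)
for nm,(u0,u1,v0,v1) in dict(bottleB=(345,380,208,242),ring=(312,356,140,184)).items():print(nm,(df[v0:v1,u0:u1]>30).mean().round(3))
s=manip.sense();print(s['t'],s['force'],abs(s['qd']).max())
```

```text
cover 0.0
beaker 0.0
bottle 0.0
bottleB 0.0
ring 0.0
18.4 [-0.68401437  0.09491721  0.25384867] 0.017615090171027758
```

```bash
python3 -c "from station import manip;print(manip.sign_off())"
```

```text
the job is handed in; nothing more can be done
None
```

I handed the job in at about 18.4 s: the cover rests open on its posts, the dial went back to its zero stop (judged from the gripper force and tool angle), it now measures 60° in both cameras, and nothing else moved; no verdict came back.

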